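# Put the bike light away in the stay-lidded box

## Task

Put the yellow bike light away in the plywood box: raise the lid by its front bar until the folding stay on the box's side locks and holds the lid up by itself, without straining the stay, and put the light down on the floor of the box. Then break the stay at its peg and lower the lid gently, without letting it fall, until it is fully shut, leaving the tumbler and the comb where they are.

Things in the scene. Friction and masses are not known exactly. Their poses are not given: they have to be found in the camera images.
- bikebox: open plywood box fixed to the desk, 200 mm deep (x) x 240 wide (y) x 90 high, walls and floor 8 mm; origin under its centre on the desk, +x to its back (away from the robot), +y to its left, z up. Hinge line of the lid: along y at x = +100 mm, z = 90 mm. A flat tin (85 x 55 x 22 mm) lies inside in the right half (about y = -70 mm); the left half is free
- box_floor (a point): centre of the box's inner floor, 8 mm above the desk; axes as the box
- lid_bar (a point): middle of the lid's bar handle: aluminium rod of 12 mm diameter, 110 mm free length along the hinge direction between two flat end arms; its axis is 42 mm in front of the lid's front edge, 242 mm from the hinge line and 5 mm above the lid's lower face (lid shut: 95 mm above the desk). Its axes turn with the lid (shut: as the box)
- lid (a joint): lid angle: 0 shut, grows as the front rises; plywood lid 10 mm thick, 0.37 to 0.63 kg. It comes to a firm stop where the stay is straight, between 1.28 and 1.44 (set by the height of the stay's foot); let down about 0.03 rad from there it rests on the locked stay. Not locked, it falls shut when let go
- stay (a joint): elbow of the folding stay (two flat steel links of 75.9 mm between pins, 8 mm outside the box's right wall; upper pin on the lid 110 mm from the hinge): about 0 with the lid shut (folded, elbow to the front), 2.87 straight, 3.21 locked on its stop, the elbow then 13 mm behind straight. A weak spring helps it past straight into the lock once the lid is at its stop
- foot_pin (a point): pin of the stay's foot on the box's right wall: box x = -5 mm, y = -128 mm, 65 to 75 mm above the desk (differs each time); axes as the box. The stay's elbow swings about it on a circle of 75.9 mm radius in the box's x-z plane
- peg_mid (a point): grip point, mid-length of the stay's peg: free-turning black rubber roller of 14 mm diameter, 46 mm long, along y on the elbow pin; 53 mm out from the stay's plane. Some 2 N towards the box's front breaks the locked elbow; the held peg led on its circle forward and down lowers the lid, bearing its weight (some 6 N). Lid shut: 75 mm in front of the foot pin, 54 to 70 mm above the desk
- stay_eye (a point): eye at the stay's upper end, in a rubber bush on the lid's pin (lid_pin); the two coincide unless the stay is strained: 10 N up at the lid bar past the stop parts them by 1 mm
- lid_pin (a point): pin on the lid's right edge that carries the stay's upper end
- light_mid (a point): middle of the yellow plastic bike light, 80 mm long (x, clear round lens at +x) x 34 mm wide (y) x 32 mm high, with a flat 4 mm rubber pad on top; 90 to 140 g, lying flat on the desk, this point 16 mm above its underside
- tumbler: empty glass tumbler, 72 mm wide, 105 mm high; origin under its centre
- comb: wooden comb, 170 x 36 mm, 6 mm thick; origin under its middle
Things that resemble listed ones, but are neither listed nor needed, are in the scene too. Of the things shaped like the part that bears light_mid, the yellow one is meant.

How it is judged:
On the way, in this order (a step that is already met when the one before it is completed fails the run):
1. the lid is up and held by the locked stay alone, the fingers touching nothing (value of joint stay above 3.1 rad and value of joint lid above 1.2 rad and contact force between the fingers and anything else below 0.3 N), for 0.2 s.
2. the bike light lies released on the box floor, the lid still up on the locked stay (value of joint stay above 3.1 rad and contact force between the fingers and anything else below 0.3 N and x of light_mid in the frame of box_floor between -0.095 and 0.095 m and y of light_mid in the frame of box_floor between -0.115 and 0.115 m and z of light_mid in the frame of box_floor below 0.03 m), for 0.2 s.
At the end, for the whole second after the job is handed in: the lid is shut (within 0.03 rad), the stay folded, and the bike light lies on the box floor inside the box (its middle less than 30 mm above the floor) (value of joint lid below 0.03 rad and value of joint stay below 0.3 rad and x of light_mid in the frame of box_floor between -0.095 and 0.095 m and y of light_mid in the frame of box_floor between -0.115 and 0.115 m and z of light_mid in the frame of box_floor below 0.03 m); the robot touches nothing.
It fails at once if the lid fell or was slammed: it closed faster than 2 rad/s (velocity of joint lid below -2 rad/s).
It fails at once if the stay was strained: its eye was forced more than 1.8 mm off the lid's pin (about 18 N at the lid bar past the stop) (distance between stay_eye and lid_pin above 0.0018 m).
It fails at once if the tumbler or the comb was moved more than 40 mm (distance of any of tumbler, comb from where it was at the start of the episode above 0.04 m).
It fails at once if the tumbler was tipped (angle between tumbler's own z axis and vertical above 0.5 rad).
It also fails if it takes over 72 s, if anything falls off the work surface, if the arm or the gripper's body presses on something with over 40 N, if the wrist force passes 120 N, or if a joint passes its speed limit or range.

## Robot

A 6-joint arm with a two-finger parallel gripper is mounted at the origin on the work surface. World frame = base frame: x ahead of the robot, y to its left, z up, the work surface at z = 0. Lengths are in m, angles in rad, forces in N, time in s.
With the tool pointing down it reaches from about 0.375 to 0.975 m from the base axis. Payload 3.8 kg.
Tool frame: the origin (TCP) lies at the very end of the fingers, on their centre line; the grasp point (between the pads) lies 19 mm behind it; z points along the fingers, y is the direction in which the jaws open and shut (so a half turn about z gives the same grasp; the last joint's range is limited). The gripper opens to 85 mm and grips with 20 to 120 N. Pads are 22 mm wide; open, the fingers measure 114 mm over their backs; the gripper's body (76 mm by 85 mm) begins 54 mm behind the grasp point. The pads swing forward as they close: fully open they stand 13 mm farther back than shut.
Start: joints at [-1.325, 0.264, 1.604, -0, 1.274, -0.037], TCP at [0.188, -0.648, 0.231] pointing down, gripper open.
Joint ranges: [-2.63, 2.63], [-0.94, 2.18], [0.31, 2.57], [-1.31, 4.45], [0, 2.66], [-2.55, 2.55]. Speed limits (rad/s): [2.57, 2.57, 3.14, 3.14, 3.14, 3.14].

## Interface

Orientations are given as a rotation vector (axis times angle).
In Python, from workcell import read_state, read_camera, camera_info, finish_job gives the robot as it stands. The module is installed in compiled form; this text tells all that it offers.
- The arm moves only by the tool play_rows, never from a script. Its argument "motion" is a list of rows, each a list of 5 numbers: the shift along the tool's x, y, z in units of 1000 mm (1.0 is 1000 mm), then the turn about the tool's z in units of 2 pi rad (1.0 is 2 pi rad), then the finger opening in mm, from 0 to 85.4. A call has 1 to 5 rows; each row shifts and turns the commanded pose from where the row before left it, along the tool's axes as they then stand; what a row does not reach is not made up. A row lasts 1/8 s, in which the tool goes at most 62.5 mm and 10.7 degrees, less where a joint would pass 70% of its speed; a pose out of reach is approached as far as the arm can. A call with a number of a shift or a turn outside -1 to 1 is refused whole. A call with a gripper value outside its range is refused whole. The fingers move at their own pace and stop on an object; "squeeze" is the grip in N (left out, the last holds). Time passes only in rows, so rows that do not move let the fingers close. It gives the time, the measured TCP pose, the force and the opening at its end, in the units of the state.
- read_state(): the state, without advancing time (a new reading comes with each control period).
- read_camera(name): name is "side" or "top"; returns the picture (384x512x3 uint8, red, green, blue); there is no depth.
- camera_info(name): a dict with "intrinsics" (3x3 intrinsics, pixels), "pose" (4x4, takes a point from camera to world coordinates). Camera axes: x right, y down, z forward; pixel columns grow to the right and rows downward; lengths in m; the calibration is good to about 2 mm. A picture is of the moment at which its call begins. camera_info takes no time and is no camera call.
- finish_job(): hands the job in, once; it reports no verdict.
The state is a dict: "time": time; "q": joint angles; "joint_vel": joint speeds; "joint_torque": joint torques, N m; "tool_pos": TCP position; "tcp_rot": TCP orientation; "wrist_force": force on the tool from outside, world axes, zero at the start; "torque": the same for the moment, N m; "width": opening from 0.0 (shut) to 1.0 (fully open).
Only numpy, scipy, OpenCV 4.12 (cv2) and the standard library are available. Lean on these libraries where they do the work, as an engineer would, in place of code of your own. Each camera call takes 0.05 s, during which the arm holds its last target. There are 200 camera calls.

## Working session

There is one attempt and no reset: what is moved stays moved. The work goes in short steps, Python scripts to look and compute and a tool call to move; the robot and the scene stay as the last step left them, time stands still between calls to the robot, and variables do not carry over. Pictures are saved under pics/ and viewed, about 8 in all and at most 12, crops included, and the job is handed in when it is done.

Besides the shell and the picture viewer there is one more tool, called after "Request:" as name([rows], argument=value, ...), one row to a line, values as JSON. play_rows: Moves the arm, as the interface text tells. Shifts and turns lie within -1 to 1; 1 stands for 1000 mm of shift or 2 pi rad of turn. Its arguments: {"type":"object","properties":{"motion":{"type":"array","items":{"type":"array","items":{"type":"number"}}},"squeeze":{"type":"number"}},"required":["motion"]}

```bash
mkdir -p pics; python3 - <<'E'
from workcell import *
import cv2
s=read_state();print({k:s[k] for k in('time','tool_pos','tcp_rot','wrist_force','width')})
for n in('top','side'):
    i=camera_info(n);print(n,i['intrinsics'],i['pose'])
    cv2.imwrite(f'pics/{n}0.png',read_camera(n)[:,:,::-1])
E
```

```text
{'time': 0.0, 'tool_pos': array([ 0.18816929, -0.64747174,  0.22993254]), 'tcp_rot': array([-3.10800970e+00, -4.42404385e-01,  3.37950888e-04]), 'wrist_force': array([ 0.22194189, -0.39498361, -0.32040096]), 'width': 1.0014770155514705}
top [[358.64143437   0.         254.68092266]
 [  0.         358.64143437 189.51441991]
 [  0.           0.           1.        ]] [[-8.75759430e-02 -9.69312207e-01  2.29704809e-01  2.79118018e-01]
 [-9.96157444e-01  8.54230143e-02 -1.93198260e-02 -5.70499280e-03]
 [-8.95133984e-04 -2.30514107e-01 -9.73068572e-01  1.21678436e+00]
 [ 0.00000000e+00  0.00000000e+00  0.00000000e+00  1.00000000e+00]]
side [[384.82334255   0.         255.38493713]
 [  0.         384.82334255 185.59185945]
 [  0.           0.           1.        ]] [[-0.74724994 -0.31602142  0.58459216 -0.19350858]
 [-0.66427597  0.38014973 -0.64360206  0.76192326]
 [-0.01884052 -0.86926213 -0.4939923   0.70760574]
 [ 0.          0.          0.          1.        ]]
```

View pics/top0.png

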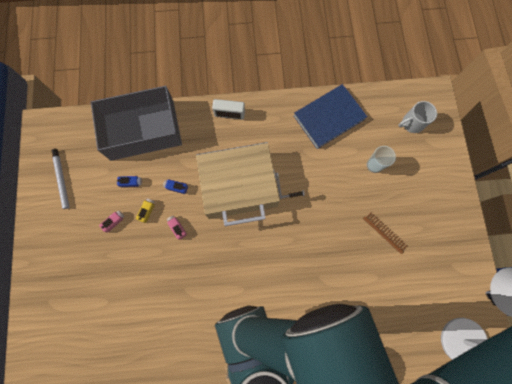

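View pics/side0.png

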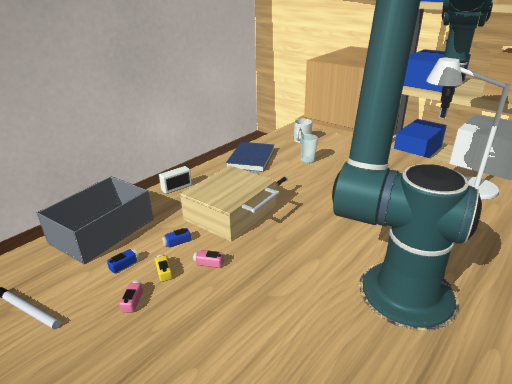

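The top view shows the plywood box at about (238,180), with its bar at (245,218) and its peg at (296,194). The small lights are yellow (145,210), pink (112,221) and (176,228), and blue (128,182) and (177,187). Only the one at (145,210) is yellow, so that's the target. I'll confirm it with an enlarged crop.

```bash
cat > h.py <<'E'
from workcell import *
import numpy as np, cv2
def onz(n,u,v,z):
    i=camera_info(n);T=np.array(i['pose']);d=T[:3,:3]@np.linalg.inv(i['intrinsics'])@[u,v,1]
    return T[:3,3]+d*(z-T[2,3])/d[2]
def px(n,p):
    i=camera_info(n);T=np.array(i['pose']);c=i['intrinsics']@(T[:3,:3].T@(np.array(p)-T[:3,3]));return c[:2]/c[2]
def tri(uv):
    A=np.zeros((3,3));b=np.zeros(3)
    for n,(u,v) in uv.items():
        i=camera_info(n);T=np.array(i['pose']);d=T[:3,:3]@np.linalg.inv(i['intrinsics'])@[u,v,1];d/=np.linalg.norm(d)
        P=np.eye(3)-np.outer(d,d);A+=P;b+=P@T[:3,3]
    return np.linalg.solve(A,b)
E
python3 - <<'E'
from h import *
t=cv2.imread('pics/top0.png');s=cv2.imread('pics/side0.png')
a=cv2.resize(t[140:235,190:310],None,fx=4.5,fy=4.5,interpolation=cv2.INTER_CUBIC)
b=cv2.resize(t[195:225,130:160],(255,255),interpolation=cv2.INTER_CUBIC)
im=np.zeros((430,800,3),np.uint8);im[:a.shape[0],:540]=a[:430];im[:255,543:798]=b
cv2.imwrite('pics/crop1.png',im)
cv2.imwrite('pics/crop2.png',cv2.resize(s[165:245,170:300],None,fx=6,fy=6,interpolation=cv2.INTER_CUBIC))
for n,z in(('top',t),('side',s)):
    h=cv2.cvtColor(z,cv2.COLOR_BGR2HSV);m=cv2.inRange(h,(22,170,110),(34,255,255))
    k,l,st,c=cv2.connectedComponentsWithStats(m)
    for j in range(1,k):
        if st[j,4]>15: print(n,st[j],c[j])
E
```

```text
top [140 201  13  21 103] [146.         209.21359223]
side [155 256  17  26 232] [163.36206897 269.15517241]
```

View pics/crop1.png

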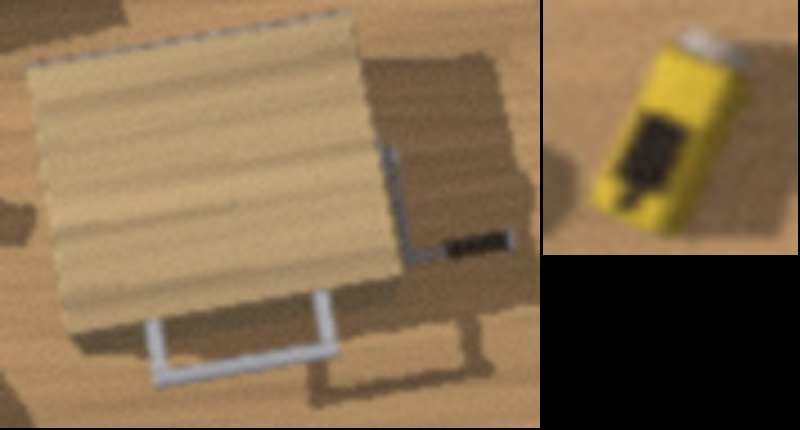

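View pics/crop2.png

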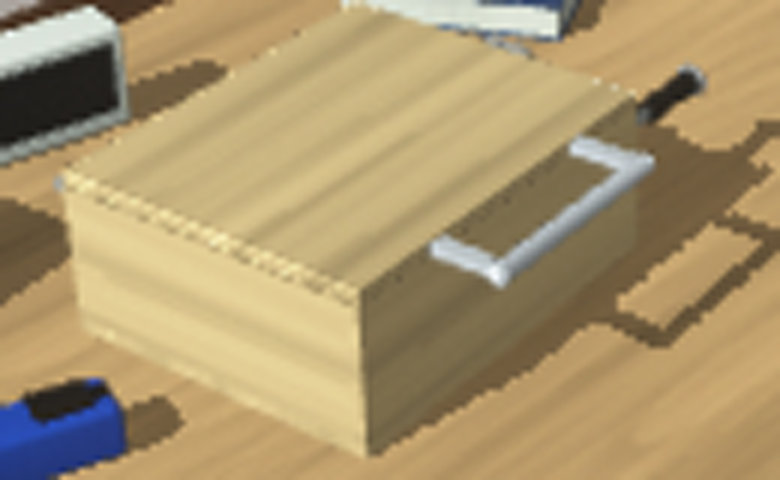

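The crops confirm the yellow light, with its clear lens to the upper right. Box crop pixels: lid corners (68,332), (403,273), (350,12) and (28,66), bar (158,379)–(335,350), peg (445,247)–(508,239).

```bash
python3 - <<'E'
from h import *
f=lambda U,V:((U+.5)/4.5-.5+190,(V+.5)/4.5-.5+140)
g=lambda U,V:((U-543+.5)/8.5-.5+130,(V+.5)/8.5-.5+195)
k=lambda U,V:((U+.5)/6-.5+170,(V+.5)/6-.5+165)
C={n:onz('top',*f(*c),.100) for n,c in dict(FL=(68,332),FR=(403,273),BR=(350,12),BL=(28,66)).items()}
for n,p in C.items():print(n,p.round(4))
d=lambda a,b:np.linalg.norm(C[a]-C[b]).round(4)
print('front',d('FL','FR'),'back',d('BL','BR'),'L',d('FL','BL'),'R',d('FR','BR'))
yw=lambda v:np.arctan2(v[1],v[0])
print('yaws',yw(C['BR']-C['FR']),yw(C['BL']-C['FL']),yw(C['FL']-C['FR'])-np.pi/2,yw(C['BL']-C['BR'])-np.pi/2)
cc=sum(C.values())/4;print('centre',cc)
b=[onz('top',*f(*c),.095) for c in((158,379),(335,350))];print('bar',b,np.linalg.norm(b[0]-b[1]),yw(b[0]-b[1])-np.pi/2)
bs=[tri({'top':f(158,379),'side':k(501,270)}),tri({'top':f(335,350),'side':k(645,162)})];print('bar tri',bs)
print('peg tri',tri({'top':f(477,243),'side':k(667,94)}), tri({'top':f(508,239),'side':k(692,75)}))
print('peg z.062',onz('top',*f(477,243),.062))
L=onz('top',*g(713,42),.018);t=onz('top',*g(637,215),.03)
print('lens',L,'tail',t,'pad',onz('top',*g(652,152),.036))
print('tri cent',tri({'top':(146,209.2),'side':(163.4,269.2)}),'len',np.linalg.norm(L-t),'yaw',yw(L-t))
R=cv2.Rodrigues(read_state()['tcp_rot'])[0];print(R.round(3))
E
```

```text
FL [0.4796 0.1357 0.1   ]
FR [ 0.5009 -0.1023  0.1   ]
BR [ 0.6988 -0.0837  0.1   ]
BL [0.6779 0.1538 0.1   ]
front 0.239 back 0.2385 L 0.1992 R 0.1988
yaws 0.09354661381779611 0.09114287387400821 0.08947111843478717 0.08778908743351721
centre [0.58928546 0.02587112 0.1       ]
bar [array([0.44175752, 0.07554097, 0.095     ]), array([ 0.45126509, -0.04953391,  0.095     ])] 0.1254357213690007 0.07586912305118432
bar tri [array([0.44139371, 0.07532717, 0.09659061]), array([ 0.45147982, -0.04912362,  0.09683199])]
peg tri [ 0.52588696 -0.16164824  0.06342852] [ 0.5258777  -0.1843617   0.06650979]
peg z.062 [ 0.52602395 -0.16195313  0.062     ]
lens [0.55871234 0.33100922 0.018     ] tail [0.48909099 0.35875239 0.03      ] pad [0.51247337 0.35068573 0.036     ]
tri cent [0.5274471  0.346189   0.00519042] len 0.07590004321241901 yaw -0.3792009464539932
[[ 0.96   0.279 -0.001]
 [ 0.279 -0.96   0.002]
 [ 0.    -0.002 -1.   ]]
```

```bash
cat >> h.py <<'E'
def pose():
    s=read_state();R=cv2.Rodrigues(s['tcp_rot'])[0];return np.array(s['tool_pos']),np.arctan2(R[1,0],R[0,0])
C0=np.array([.5893,.0259]);YB=.0905
ex=np.array([np.cos(YB),np.sin(YB)]);ey=np.array([-ex[1],ex[0]])
def bw(x,y,z): return np.r_[C0+x*ex+y*ey,z]   # box -> world
def wb(p): d=np.array(p[:2])-C0; return np.array([d@ex,d@ey,p[2]])
def rows(wps,op,start=None):
    """wps: list of (xyz,yaw,n) ; prints rounded rows, tracking the rounded pose"""
    p,y=start or pose();p=p.copy();out=[]
    for q,yt,n in wps:
        yt=y if yt is None else yt
        for k in range(n,0,-1):
            d=(np.asarray(q)-p)/k;t=np.clip(-(yt-y)/k/(2*np.pi),-.029,.029)
            c,s_=np.cos(y),np.sin(y)
            r=[round(d[0]*c+d[1]*s_,4),round(d[0]*s_-d[1]*c,4),round(-d[2],4),round(t,4),op]
            p+=[r[0]*c+r[1]*s_,r[0]*s_-r[1]*c,-r[2]];y-=r[3]*2*np.pi;out.append(r)
    for i in range(0,len(out),5):print(str(out[i:i+5]).replace(' ',''))
    return p,y
YT=YB+np.pi/2
E
python3 - <<'E'
from h import *
e=rows([(bw(-.175,-.03,.2),YT,15),(bw(-.142,0,.15),YT,3),(bw(-.142,0,.077),YT,4)],36)
print(e)
E
```

```text
[[np.float64(0.0264),np.float64(-0.0359),np.float64(0.002),np.float64(-0.0146),36],[np.float64(0.0296),np.float64(-0.0334),np.float64(0.002),np.float64(-0.0146),36],[np.float64(0.0325),np.float64(-0.0305),np.float64(0.002),np.float64(-0.0146),36],[np.float64(0.0351),np.float64(-0.0274),np.float64(0.002),np.float64(-0.0146),36],[np.float64(0.0375),np.float64(-0.0241),np.float64(0.002),np.float64(-0.0146),36]]
[[np.float64(0.0395),np.float64(-0.0205),np.float64(0.002),np.float64(-0.0146),36],[np.float64(0.0413),np.float64(-0.0168),np.float64(0.002),np.float64(-0.0146),36],[np.float64(0.0426),np.float64(-0.013),np.float64(0.002),np.float64(-0.0146),36],[np.float64(0.0436),np.float64(-0.009),np.float64(0.002),np.float64(-0.0147),36],[np.float64(0.0443),np.float64(-0.0049),np.float64(0.002),np.float64(-0.0146),36]]
[[np.float64(0.0446),np.float64(-0.0009),np.float64(0.002),np.float64(-0.0147),36],[np.float64(0.0444),np.float64(0.0032),np.float64(0.002),np.float64(-0.0146),36],[np.float64(0.044),np.float64(0.0073),np.float64(0.002),np.float64(-0.0147),36],[np.float64(0.0431),np.float64(0.0114),np.float64(0.002),np.float64(-0.0146),36],[np.float64(0.0418),np.float64(0.0152),np.float64(0.0021),np.float64(-0.0147),36]]
[[np.float64(0.01),np.float64(0.011),np.float64(0.0167),np.float64(0.0),36],[np.float64(0.01),np.float64(0.011),np.float64(0.0166),np.float64(0.0),36],[np.float64(0.01),np.float64(0.011),np.float64(0.0167),np.float64(0.0),36],[np.float64(0.0),np.float64(0.0),np.float64(0.0182),np.float64(0.0),36],[np.float64(0.0),np.float64(0.0),np.float64(0.0183),np.float64(0.0),36]]
[[np.float64(0.0),np.float64(0.0),np.float64(0.0182),np.float64(0.0),36],[np.float64(0.0),np.float64(0.0),np.float64(0.0183),np.float64(0.0),36]]
(array([0.44788332, 0.01303205, 0.07695604]), np.float64(1.6613259325001697))
```

Request:
play_rows([
  [0.026,-0.036,0.002,-0.0146,36],
  [0.03,-0.033,0.002,-0.0146,36],
  [0.032,-0.03,0.002,-0.0146,36],
  [0.035,-0.027,0.002,-0.0146,36],
  [0.038,-0.024,0.002,-0.0146,36],
])

```text
time: 0.72
tool_pos: [0.2655, -0.4383, 0.2207]
tcp_rot: [-2.926, -1.142, -0.0]
wrist_force: [0.3, 0.2, -0.2]
width: 0.42
```

Request:
play_rows([
  [0.04,-0.02,0.002,-0.0146,36],
  [0.041,-0.017,0.002,-0.0146,36],
  [0.043,-0.013,0.002,-0.0146,36],
  [0.044,-0.009,0.002,-0.0146,36],
  [0.044,-0.005,0.002,-0.0146,36],
])

```text
time: 1.35
tool_pos: [0.3425, -0.2289, 0.2109]
tcp_rot: [-2.59, -1.777, -0.0]
wrist_force: [1.3, -0.6, 0.6]
width: 0.423
```

Request:
play_rows([
  [0.045,-0.001,0.002,-0.0146,36],
  [0.044,0.003,0.002,-0.0146,36],
  [0.044,0.007,0.002,-0.0146,36],
  [0.043,0.011,0.002,-0.0146,36],
  [0.042,0.015,0.002,-0.0147,36],
])

```text
time: 1.98
tool_pos: [0.4181, -0.0196, 0.201]
tcp_rot: [2.117, 2.321, -0.0]
wrist_force: [0.8, -0.3, -0.7]
width: 0.42
```

```bash
sed -i 's/print(str(out/print(str(np.array(out[i:i+5]).tolist()).replace(" ","")) or (str(out/' h.py; python3 - <<'E'
from h import *
print(read_state()['time'],read_state()['width'],pose(),wb(pose()[0]))
e=rows([(bw(-.142,0,.15),YT,3),(bw(-.142,0,.077),YT,4)],36)
E
```

```text
1.975 0.42002956947366965 (array([ 0.41812906, -0.01961281,  0.20101541]), np.float64(1.6625524778723195)) [-0.17458374 -0.02985672  0.20101541]
[[0.0099,0.0109,0.017,0.0001,36.0],[0.01,0.0109,0.017,0.0,36.0],[0.0099,0.0108,0.017,0.0001,36.0],[0.0,0.0,0.0183,-0.0,36.0],[0.0,0.0,0.0182,-0.0,36.0]]
[[0.0,0.0,0.0183,-0.0,36.0],[0.0,0.0,0.0182,-0.0,36.0]]
```

Request:
play_rows([
  [0.01,0.011,0.017,0,36],
  [0.01,0.011,0.017,0,36],
  [0.01,0.011,0.017,0,36],
  [0,0,0.018,0,36],
  [0,0,0.018,0,36],
])

```text
time: 2.6
tool_pos: [0.448, 0.012, 0.1133]
tcp_rot: [-2.12, -2.318, 0.001]
wrist_force: [-0.5, 0.9, -0.0]
width: 0.419
```

Request:
play_rows([
  [0,0,0.018,0,36],
  [0,0,0.018,0,36],
  [0,0,0,0,36],
])

```text
time: 2.98
tool_pos: [0.4463, 0.0118, 0.0765]
tcp_rot: [-2.119, -2.315, 0.004]
wrist_force: [0.5, 0.7, -0.3]
width: 0.419
```

Request:
play_rows([
  [0,0,0,0,8],
  [0,0,0,0,8],
  [0,0,0,0,8],
  [0,0,0,0,8],
  [0,0,0,0,8],
], squeeze=25)

```text
time: 3.6
tool_pos: [0.4471, 0.0116, 0.0789]
tcp_rot: [-2.119, -2.317, 0.003]
wrist_force: [-5.5, -0.8, 3.7]
width: 0.124
```

```bash
python3 - <<'E'
from h import *
p,y=pose();print(read_state()['time'],read_state()['width'],wb(p),y)
# arc: bar about hinge x=.1,z=.09 ; start offset kept
th=lambda a:np.array([.1-.242*np.cos(a)-.005*np.sin(a),0,.09-.0+.242*np.sin(a)+.005*np.cos(a)])
b=wb(p);off=b-th(0);print('off',off)
e=rows([(bw(*(th(a)+off)),YT,1) for a in np.linspace(0,1.2,21)[1:]],8)
E
```

```text
3.6 0.12405861334071024 [-0.14295514 -0.00141097  0.07886438] 1.6597157211070759
off [-0.00095514 -0.00141097 -0.01613562]
[[0.0,0.0001,-0.0145,-0.0003,8.0],[-0.0,0.001,-0.0144,0.0,8.0],[-0.0,0.0019,-0.0143,0.0,8.0],[-0.0,0.0027,-0.0142,0.0,8.0],[-0.0,0.0036,-0.0139,0.0,8.0]]
[[-0.0,0.0045,-0.0136,0.0,8.0],[-0.0,0.0052,-0.0133,0.0,8.0],[-0.0,0.006,-0.013,0.0,8.0],[-0.0,0.0069,-0.0125,0.0,8.0],[-0.0,0.0075,-0.0121,0.0,8.0]]
[[-0.0,0.0084,-0.0115,0.0,8.0],[-0.0,0.009,-0.011,0.0,8.0],[-0.0,0.0096,-0.0104,0.0,8.0],[-0.0,0.0104,-0.0098,0.0,8.0],[-0.0,0.0109,-0.0092,0.0,8.0]]
[[-0.0,0.0114,-0.0084,0.0,8.0],[-0.0,0.012,-0.0077,0.0,8.0],[-0.0,0.0124,-0.007,0.0,8.0],[-0.0,0.0129,-0.0062,0.0,8.0],[-0.0,0.0132,-0.0054,0.0,8.0]]
```

Request:
play_rows([
  [0,0,-0.0145,0,8],
  [0,0.001,-0.0145,0,8],
  [0,0.002,-0.0145,0,8],
  [0,0.003,-0.014,0,8],
  [0,0.0035,-0.014,0,8],
], squeeze=20)

```text
time: 4.22
tool_pos: [0.459, 0.0127, 0.1512]
tcp_rot: [2.12, 2.316, 0.003]
wrist_force: [4.4, 1.3, -4.3]
width: 0.13
```

Request:
play_rows([
  [0,0.0045,-0.0135,0,8],
  [0,0.005,-0.0135,0,8],
  [0,0.006,-0.013,0,8],
  [0,0.007,-0.0125,0,8],
  [0,0.0075,-0.012,0,8],
])

```text
time: 4.85
tool_pos: [0.4897, 0.0155, 0.215]
tcp_rot: [2.119, 2.316, 0.004]
wrist_force: [8.1, 1.3, -9.6]
width: 0.126
```

```bash
python3 - <<'E'
from h import *
p,y=pose();b=wb(p);print(b,y,read_state()['wrist_force'],read_state()['width'])
v=b+[0,0,.018]-[.1,0,.095]; print('r',np.hypot(v[0],v[2]),'ang',np.arctan2(v[2],-v[0]))
cv2.imwrite('pics/s1.png',np.hstack([cv2.resize(read_camera('side')[100:260,150:320,::-1],None,fx=3,fy=3)]))
E
```

```text
[-0.100124   -0.00132568  0.21500524] 1.6593438201522863 [ 8.06915454  1.2929957  -9.63670753] 0.12595271701505364
r 0.24309475459150995 ang 0.6037110308879733
```

View pics/s1.png

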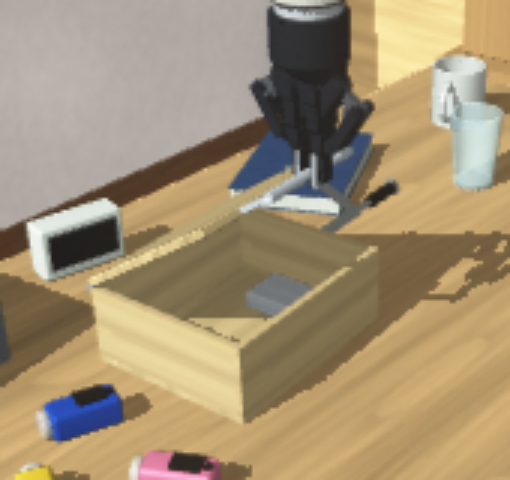

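The lid is up at about 0.6 rad with the bar held, and the box floor and tin are visible. The force is mostly radial, so I'll ease the radius inward a little.

```bash
cat >> h.py <<'E'
def lidang():
    b=wb(pose()[0]);v=b+[0,0,.018]-[.1,0,.09];a=np.arctan2(v[2],-v[0])-np.arctan2(.005,.242);f=read_state()['wrist_force']
    fb=f[:2]@ex;print('ang',a,'r',np.hypot(v[0],v[2]),'Ftan(up+)',fb*np.sin(a)+f[2]*np.cos(a),'Frad(out+)',-fb*np.cos(a)+f[2]*np.sin(a));return a
def arc(a0,a1,n,r=.240):
    y=-.0013
    pt=lambda a:bw(.1-r*np.cos(a+.0207),y,.09-.018+r*np.sin(a+.0207))
    return rows([(pt(a),YT,1) for a in np.linspace(a0,a1,n+1)[1:]],8)
E
python3 - <<'E'
from h import *
a=lidang();arc(a,1.16,10)
E
```

```text
ang 0.6091979282825786 r 0.24595174779264842 Ftan(up+) -0.36265736624679956 Frad(out+) -8.488208262332783
[[0.0,0.0129,-0.007,-0.0003,8.0],[0.0,0.0086,-0.01,-0.0,8.0],[0.0,0.0092,-0.0095,-0.0,8.0],[0.0,0.0097,-0.009,-0.0,8.0],[0.0,0.0102,-0.0084,-0.0,8.0]]
[[0.0,0.0106,-0.0079,-0.0,8.0],[0.0,0.011,-0.0073,-0.0,8.0],[0.0,0.0114,-0.0066,-0.0,8.0],[0.0,0.0118,-0.006,-0.0,8.0],[0.0,0.0121,-0.0054,-0.0,8.0]]
```

Request:
play_rows([
  [0,0.011,-0.0085,0,8],
  [0,0.0088,-0.01,0,8],
  [0,0.0093,-0.0095,0,8],
  [0,0.0098,-0.009,0,8],
  [0,0.0103,-0.0085,0,8],
])

```text
time: 5.52
tool_pos: [0.5324, 0.0195, 0.2626]
tcp_rot: [-2.116, -2.313, 0.011]
wrist_force: [-18.3, 0.6, 18.1]
width: 0.127
```

Request:
play_rows([
  [0,0.0107,-0.008,0,8],
  [0,0.0111,-0.0073,0,8],
  [0,0.0115,-0.0067,0,8],
  [0,0.0119,-0.006,0,8],
  [0,0.0122,-0.0053,0,8],
])

```text
time: 6.15
tool_pos: [0.5936, 0.0252, 0.2987]
tcp_rot: [2.121, 2.318, 0.002]
wrist_force: [-7.9, 0.9, 11.2]
width: 0.132
```

```bash
python3 - <<'E'
from h import *
a=lidang();arc(a,1.36,20,.243)
E
```

```text
ang 1.1503735524126477 r 0.24607682029163586 Ftan(up+) -2.5080534492488082 Frad(out+) 13.394747333386029
[[-0.0002,0.0036,0.0019,-0.0003,8.0],[0.0,0.0023,-0.001,0.0,8.0],[0.0,0.0024,-0.0009,0.0,8.0],[0.0,0.0024,-0.0009,0.0,8.0],[0.0,0.0024,-0.0009,0.0,8.0]]
[[0.0,0.0024,-0.0009,0.0,8.0],[0.0,0.0024,-0.0008,0.0,8.0],[0.0,0.0024,-0.0008,0.0,8.0],[0.0,0.0024,-0.0008,0.0,8.0],[0.0,0.0024,-0.0007,0.0,8.0]]
[[0.0,0.0025,-0.0008,0.0,8.0],[0.0,0.0024,-0.0007,0.0,8.0],[0.0,0.0025,-0.0006,0.0,8.0],[0.0,0.0025,-0.0007,0.0,8.0],[0.0,0.0024,-0.0006,0.0,8.0]]
[[0.0,0.0025,-0.0006,0.0,8.0],[0.0,0.0025,-0.0006,0.0,8.0],[0.0,0.0025,-0.0005,0.0,8.0],[0.0,0.0025,-0.0006,0.0,8.0],[0.0,0.0025,-0.0004,0.0,8.0]]
```

Request:
play_rows([
  [0,0.002,-0.0025,0,8],
  [0,0.004,-0.002,0,8],
  [0,0.004,-0.0018,0,8],
  [0,0.004,-0.0016,0,8],
  [0,0.004,-0.0015,0,8],
])

```text
time: 6.78
tool_pos: [0.6116, 0.0269, 0.3052]
tcp_rot: [-2.12, -2.317, -0.001]
wrist_force: [-4.1, 1.1, 6.1]
width: 0.124
```

```bash
python3 - <<'E'
from h import *
a=lidang()
E
```

```text
ang 1.2285033444500681 r 0.24581791787014423 Ftan(up+) -1.7035927502797166 Frad(out+) 7.046204266015748
```

Request:
play_rows([
  [0,0.0022,-0.0012,0,8],
  [0,0.0022,-0.001,0,8],
  [0,0.0022,-0.001,0,8],
  [0,0.0022,-0.001,0,8],
])

```text
time: 7.28
tool_pos: [0.6205, 0.0277, 0.3078]
tcp_rot: [-2.12, -2.317, -0.001]
wrist_force: [-3.1, 3.1, 6.0]
width: 0.127
```

Request:
play_rows([
  [0,0.001,-0.0003,0,8],
  [0,0.001,-0.0003,0,8],
  [0,0,0,0,8],
])

```text
time: 7.65
tool_pos: [0.6227, 0.0279, 0.3084]
tcp_rot: [-2.12, -2.318, -0.002]
wrist_force: [-2.9, 2.8, 5.7]
width: 0.128
```

```bash
python3 - <<'E'
from h import *
a=lidang()
E
```

```text
ang 1.2755858739975743 r 0.2455854436846598 Ftan(up+) -0.8639426909575043 Frad(out+) 6.192353753605024
```

Request:
play_rows([
  [0,0.001,-0.0004,0,8],
  [0,0.001,-0.0004,0,8],
  [0,0,0,0,8],
])

```text
time: 8.02
tool_pos: [0.6246, 0.0281, 0.309]
tcp_rot: [-2.12, -2.318, -0.001]
wrist_force: [-2.6, 3.9, 4.5]
width: 0.128
```

Request:
play_rows([
  [0,0.001,-0.0003,0,8],
  [0,0.001,-0.0003,0,8],
  [0,0.0005,-0.0001,0,8],
  [0,0,0,0,8],
])

```text
time: 8.52
tool_pos: [0.6272, 0.0283, 0.3095]
tcp_rot: [-2.12, -2.318, -0.002]
wrist_force: [-2.5, 3.5, 5.7]
width: 0.13
```

Request:
play_rows([
  [0,0.001,-0.0003,0,8],
  [0,0.001,-0.0003,0,8],
  [0,0.0005,-0.0001,0,8],
  [0,0,0,0,8],
])

```text
time: 9.02
tool_pos: [0.6298, 0.0285, 0.3101]
tcp_rot: [-2.12, -2.318, -0.002]
wrist_force: [-2.3, 4.9, 5.6]
width: 0.124
```

Request:
play_rows([
  [0,0.001,-0.0003,0,8],
  [0,0.001,-0.0003,0,8],
  [0,0.0005,-0.0001,0,8],
  [0,0,0,0,8],
])

```text
time: 9.52
tool_pos: [0.6322, 0.0287, 0.3107]
tcp_rot: [-2.12, -2.318, -0.002]
wrist_force: [-1.1, 4.6, 5.5]
width: 0.126
```

Request:
play_rows([
  [0,0.001,-0.0002,0,8],
  [0,0.001,-0.0002,0,8],
  [0,0.0005,-0.0001,0,8],
  [0,0,0,0,8],
])

```text
time: 10.02
tool_pos: [0.6349, 0.029, 0.3112]
tcp_rot: [-2.12, -2.318, -0.003]
wrist_force: [-1.0, 4.8, 5.6]
width: 0.124
```

Request:
play_rows([
  [0,0.001,-0.0002,0,8],
  [0,0.001,-0.0002,0,8],
  [0,0.0005,-0.0001,0,8],
  [0,0,0,0,8],
])

```text
time: 10.52
tool_pos: [0.6364, 0.0291, 0.3115]
tcp_rot: [-2.119, -2.317, 0.001]
wrist_force: [-4.6, 3.7, 6.4]
width: 0.126
```

Request:
play_rows([
  [0,0.0005,0,0,8],
  [0,0,0,0,8],
  [0,0,0,0,8],
])

```text
time: 10.9
tool_pos: [0.6366, 0.0291, 0.3115]
tcp_rot: [-2.119, -2.316, 0.001]
wrist_force: [-4.8, 4.0, 6.7]
width: 0.128
```

```bash
python3 - <<'E'
from h import *
lidang()
t=read_camera('top')[:,:,::-1];s=read_camera('side')[:,:,::-1]
cv2.imwrite('pics/t2f.png',t);cv2.imwrite('pics/s2f.png',s)
cv2.imwrite('pics/c2.png',np.hstack([cv2.resize(t[130:230,220:320],(400,400),interpolation=cv2.INTER_CUBIC),cv2.resize(s[100:200,230:330],(400,400),interpolation=cv2.INTER_CUBIC)]))
# expected peg pixels
a=1.34
for zf in(.065,.07,.075):
  F=np.array([-.005,zf]);P=np.array([.1-.11*np.cos(a),.09+.11*np.sin(a)]);M=(F+P)/2;d=P-F;print(zf,np.linalg.norm(d))
  u=d/np.linalg.norm(d);n=np.array([u[1],-u[0]])
  for k in(-.013,0,.013):
    E=M+n*k;w=bw(E[0],-.181,E[1]);print(k,E.round(4),px('top',w).round(1),px('side',w).round(1))
E
```

```text
ang 1.333911877552097 r 0.24524736944696848 Ftan(up+) -2.7575711558700444 Frad(out+) 7.59047972344999
0.065 0.1543372123596537
-0.013 [0.0238 0.1378] [291.5 156.8] [256.3 153.6]
0 [0.0349 0.131 ] [290.6 154.2] [253.8 154.6]
0.013 [0.046  0.1243] [289.7 151.7] [251.3 155.6]
0.07 0.15008045216844196
-0.013 [0.0239 0.1405] [291.5 156.5] [256.2 152.9]
0 [0.0349 0.1335] [290.6 154. ] [253.7 154. ]
0.013 [0.0459 0.1266] [289.7 151.5] [251.3 155. ]
0.075 0.14587086455909948
-0.013 [0.024  0.1432] [291.6 156.2] [256.2 152.2]
0 [0.0349 0.136 ] [290.7 153.7] [253.7 153.3]
0.013 [0.0458 0.1289] [289.8 151.3] [251.3 154.4]
```

View pics/c2.png

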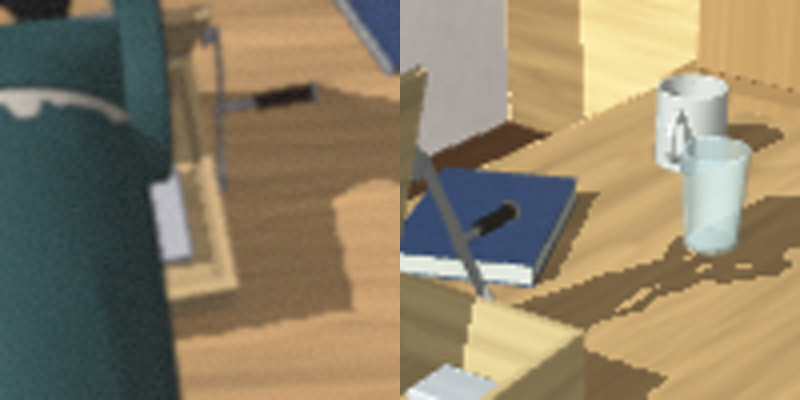

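The peg's middle is at top (290.6,153.9) and side (253.6,154.6). The stay is straight but hasn't gone past centre, so I'll press on slightly and watch the peg.

Request:
play_rows([
  [0,0.0008,-0.0001,0,8],
  [0,0,0,0,8],
  [0,0,0,0,8],
])

```text
time: 11.38
tool_pos: [0.6369, 0.0292, 0.3116]
tcp_rot: [-2.119, -2.316, 0.002]
wrist_force: [-7.3, 3.8, 6.2]
width: 0.127
```

```bash
cat >> h.py <<'E'
def peg(img=None,u0=276,u1=305,v0=130,v1=215):
    t=(read_camera('top')[:,:,::-1] if img is None else img)[v0:v1,u0:u1].copy()
    m=(t.max(2)<50).astype(np.uint8)
    k,l,st,c=cv2.connectedComponentsWithStats(m);j=1+np.argmax(st[1:,4]);return c[j]+[u0,v0],st[j,4]
E
python3 - <<'E'
from h import *
print(peg(cv2.imread('pics/t2f.png')),peg());lidang()
E
```

```text
(array([290.45454545, 153.81818182]), np.int32(33)) (array([290.6969697 , 153.96969697]), np.int32(33))
ang 1.3353109429284622 r 0.24522211312126793 Ftan(up+) -4.487411459906619 Frad(out+) 7.432121908800531
```

Request:
play_rows([
  [0,0.001,-0.0002,0,8],
  [0,0,0,0,8],
  [0,0,0,0,8],
])

```text
time: 11.8
tool_pos: [0.6372, 0.0292, 0.3116]
tcp_rot: [-2.118, -2.315, 0.004]
wrist_force: [-8.4, 4.4, 7.2]
width: 0.125
```

```bash
python3 - <<'E'
from h import *
print(peg());lidang()
E
```

```text
(array([290.75      , 154.03571429]), np.int32(28))
ang 1.3365432994552724 r 0.24521651625295765 Ftan(up+) -6.725291254557304 Frad(out+) 8.467168036125539
```

Tension may be holding the elbow straight, so I'll ease off a little and watch where the elbow goes.

Request:
play_rows([
  [0,-0.001,0.0002,0,8],
  [0,-0.001,0.0002,0,8],
  [0,0,0,0,8],
])

```text
time: 12.22
tool_pos: [0.6364, 0.0291, 0.3115]
tcp_rot: [-2.119, -2.317, 0.001]
wrist_force: [-5.3, 3.9, 5.8]
width: 0.128
```

```bash
python3 - <<'E'
from h import *
print(peg());lidang()
E
```

```text
(array([290.46666667, 153.76666667]), np.int32(30))
ang 1.3332683044799465 r 0.24523213303403685 Ftan(up+) -3.5049378879872166 Frad(out+) 6.76793173197823
```

Request:
play_rows([
  [0,-0.001,0.0002,0,8],
  [0,-0.001,0.0002,0,8],
  [0,0,0,0,8],
])

```text
time: 12.65
tool_pos: [0.635, 0.029, 0.3111]
tcp_rot: [-2.12, -2.317, -0.001]
wrist_force: [-3.8, 4.2, 4.5]
width: 0.128
```

```bash
python3 - <<'E'
from h import *
print(peg());lidang()
E
```

```text
(array([289.93333333, 153.3       ]), np.int32(30))
ang 1.3272275513296947 r 0.245267526764024 Ftan(up+) -1.756488916023781 Frad(out+) 5.931813662066801
```

The elbow is moving behind straight, towards the lock. I'll keep easing the lid down onto it.

Request:
play_rows([
  [0,-0.001,0.0003,0,8],
  [0,-0.001,0.0003,0,8],
  [0,-0.001,0.0003,0,8],
  [0,0,0,0,8],
])

```text
time: 13.2
tool_pos: [0.6323, 0.0288, 0.3105]
tcp_rot: [-2.12, -2.318, -0.002]
wrist_force: [-4.1, 4.7, 6.2]
width: 0.13
```

```bash
python3 - <<'E'
from h import *
print(peg());lidang()
E
```

```text
(array([290.1875, 152.625 ]), np.int32(32))
ang 1.315873247019054 r 0.24524713223396197 Ftan(up+) -1.4963441601933376 Frad(out+) 7.201338949634792
```

Request:
play_rows([
  [0,-0.001,0.0003,0,8],
  [0,-0.001,0.0003,0,8],
  [0,-0.001,0.0003,0,8],
  [0,0,0,0,8],
])

```text
time: 13.75
tool_pos: [0.6298, 0.0285, 0.3099]
tcp_rot: [2.12, 2.318, 0.003]
wrist_force: [-2.3, 4.9, 5.6]
width: 0.13
```

```bash
python3 - <<'E'
from h import *
print(peg());lidang()
E
```

```text
(array([289.8125, 152.375 ]), np.int32(32))
ang 1.305315633073401 r 0.2452233859607695 Ftan(up+) 0.08873186562769853 Frad(out+) 7.370862064843627
```

Request:
play_rows([
  [0,-0.001,0.0003,0,8],
  [0,-0.001,0.0003,0,8],
  [0,0,0,0,8],
])

```text
time: 14.18
tool_pos: [0.629, 0.0284, 0.3097]
tcp_rot: [2.119, 2.316, 0.007]
wrist_force: [0.4, 5.2, 5.5]
width: 0.126
```

```bash
python3 - <<'E'
from h import *
print(peg());lidang()
from scipy.optimize import brentq
pin=lambda a:np.array([.1-.11*np.cos(a),.09+.11*np.sin(a)])
zf=brentq(lambda z:np.linalg.norm(pin(1.334)-[-.005,z])-.1518,.06,.08);print(zf)
for a in(1.334,1.316,1.305,1.297):
  F=np.array([-.005,zf]);P=pin(a);M=(F+P)/2;d=P-F;L=np.linalg.norm(d);u=d/L;n=np.array([u[1],-u[0]]);h=np.sqrt(max(0,.0759**2-L*L/4))
  print(a,h,[px('top',bw((M+s*h*n)[0],-.181,(M+s*h*n)[1])).round(1) for s in(-1,1)])
E
```

```text
(array([289.89285714, 152.28571429]), np.int32(28))
ang 1.3017867225145503 r 0.24522931348226193 Ftan(up+) 1.5159662455238054 Frad(out+) 5.532871557956828
0.06742607763447946
1.334 0.0 [array([290.6, 154.2]), array([290.6, 154.2])]
1.316 0.01030835517876043 [array([291.4, 156.6]), array([290. , 152.5])]
1.305 0.013082884157917911 [array([291.6, 157.4]), array([289.8, 152.1])]
1.297 0.014776258781330655 [array([291.8, 157.9]), array([289.7, 151.9])]
```

The elbow sits at (289.9,152.3), matching the behind-straight branch, and the lid now bears on the stay, so it's locked. I'll open the gripper and leave.

Request:
play_rows([
  [0,0,0,0,20],
  [0,0,0,0,36],
  [0,0,0,0,36],
  [0,0,-0.02,0,36],
  [0,0,-0.022,0,36],
])

```text
time: 14.85
tool_pos: [0.6273, 0.0274, 0.3515]
tcp_rot: [2.121, 2.317, -0.0]
wrist_force: [0.3, 0.7, 0.3]
width: 0.42
```

```bash
python3 - <<'E'
from h import *
print(peg(),read_state()['wrist_force'],pose())
YL=-.379+np.pi
e=rows([(bw(.05,-.001,.375),YT,1),([.60,.17,.36],2.2,4),([.524,.345,.12],YL,6),([.524,.345,.007],YL,4)],60)
print(e)
E
```

```text
(array([289.66666667, 152.4       ]), np.int32(30)) [1.16393257 0.85652704 3.62045694] (array([0.62886385, 0.02747338, 0.3560439 ]), np.float64(1.6593221501169688))
[[0.001,0.0105,-0.019,-0.0003,60.0],[0.0359,-0.0066,0.0038,-0.0214,60.0],[0.0365,-0.0017,0.0037,-0.0215,60.0],[0.0363,0.0032,0.0038,-0.0214,60.0],[0.0356,0.008,0.0037,-0.0215,60.0]]
[[0.031,0.0069,0.04,-0.0149,60.0],[0.0303,0.0098,0.04,-0.0149,60.0],[0.0292,0.0126,0.04,-0.0149,60.0],[0.0279,0.0153,0.04,-0.0149,60.0],[0.0263,0.0178,0.04,-0.0149,60.0]]
[[0.0246,0.0202,0.04,-0.015,60.0],[-0.0,-0.0,0.0283,0.0,60.0],[-0.0,-0.0,0.0282,0.0,60.0],[-0.0,-0.0,0.0283,0.0,60.0],[-0.0,-0.0,0.0282,0.0,60.0]]
(array([0.52397797, 0.34501536, 0.0070439 ]), np.float64(2.7626494900577048))
```

Request:
play_rows([
  [0.001,0.0105,-0.019,0,36],
  [0.036,-0.0066,0.004,-0.0214,60],
  [0.0365,-0.0017,0.004,-0.0215,60],
  [0.036,0.003,0.004,-0.0214,60],
  [0.0355,0.008,0.004,-0.0215,60],
])

```text
time: 15.52
tool_pos: [0.5986, 0.1709, 0.3543]
tcp_rot: [1.421, 2.801, 0.001]
wrist_force: [0.8, 0.7, 0.6]
width: 0.702
```

Request:
play_rows([
  [0.031,0.007,0.04,-0.015,60],
  [0.03,0.01,0.04,-0.015,60],
  [0.029,0.0126,0.04,-0.015,60],
  [0.028,0.0153,0.04,-0.015,60],
  [0.0263,0.0178,0.04,-0.015,60],
])

```text
time: 16.15
tool_pos: [0.5361, 0.3168, 0.1533]
tcp_rot: [0.729, 3.054, 0.002]
wrist_force: [1.3, -1.0, 0.3]
width: 0.704
```

Request:
play_rows([
  [0.0246,0.02,0.04,-0.015,60],
  [0,0,0.02,0,60],
  [0,0,0.02,0,60],
  [0,0,0,0,60],
])

```text
time: 16.65
tool_pos: [0.5229, 0.3433, 0.0721]
tcp_rot: [-0.591, -3.084, 0.003]
wrist_force: [-0.5, 0.1, -0.1]
width: 0.703
```

```bash
python3 - <<'E'
from h import *
print(pose(),peg());e=rows([([.524,.345,.007],-.379+np.pi,4)],60)
s=read_camera('side')[:,:,::-1]
cv2.imwrite('pics/s3.png',cv2.resize(s[190:310,90:250],(800,600),interpolation=cv2.INTER_CUBIC))
E
```

```text
(array([0.5228915 , 0.3433483 , 0.07214787]), np.float64(2.7625913549287393)) (array([289.77419355, 152.41935484]), np.int32(31))
[[0.0001,0.0003,0.0166,-0.0,60.0],[0.0,0.0003,0.0166,-0.0,60.0],[0.0001,0.0003,0.0166,-0.0,60.0],[0.0,0.0003,0.0166,-0.0,60.0]]
```

View pics/s3.png

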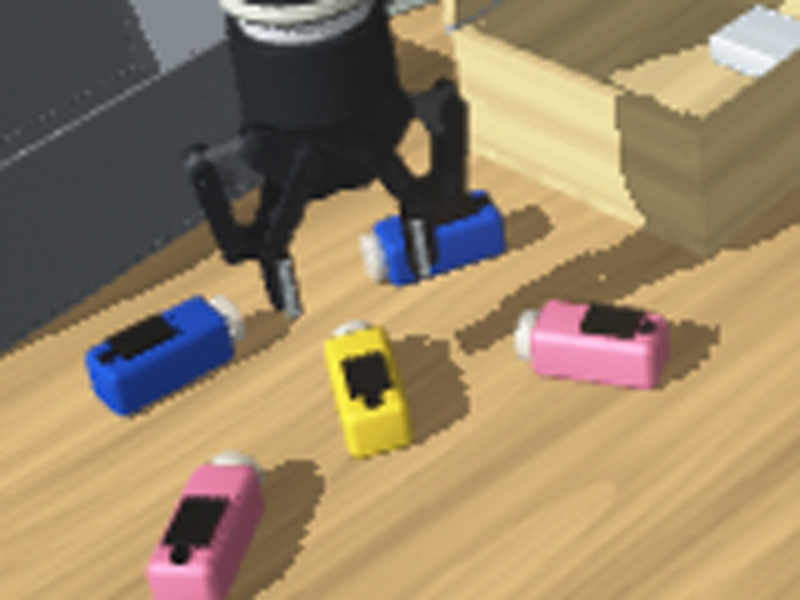

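The open fingers straddle the yellow light along its axis, and the neighbouring lights are clear of them.

Request:
play_rows([
  [0,0,0.017,0,60],
  [0,0,0.017,0,60],
  [0,0,0.016,0,60],
  [0,0,0.014,0,60],
  [0,0,0,0,30],
], squeeze=30)

```text
time: 17.38
tool_pos: [0.5216, 0.3438, 0.0071]
tcp_rot: [-0.589, -3.083, 0.004]
wrist_force: [-0.2, -1.1, 0.4]
width: 0.506
```

Request:
play_rows([
  [0,0,0,0,28],
  [0,0,0,0,28],
  [0,0,0,0,28],
  [0,0,-0.03,0,28],
  [0,0,-0.03,0,28],
])

```text
time: 18.0
tool_pos: [0.5227, 0.3444, 0.0696]
tcp_rot: [-0.589, -3.085, 0.001]
wrist_force: [0.3, 0.3, -1.3]
width: 0.401
```

```bash
python3 - <<'E'
from h import *
p,y=pose();print(p,y,read_state()['width'])
A=bw(-.05,.055,.19)
e=rows([([.5,.27,.19],None,3),(A,YT,6),(bw(-.045,.055,.018),YT,6)],28)
print(A,e,wb(e[0]))
E
```

```text
[0.52268788 0.34437976 0.06964415] 2.7640710665554593 0.40107968089046814
[[-0.0021,-0.0258,-0.0401,-0.0,28.0],[-0.0021,-0.0259,-0.0401,-0.0,28.0],[-0.0021,-0.0258,-0.0402,-0.0,28.0],[-0.0173,-0.0279,0.0,0.029,28.0],[-0.022,-0.0243,0.0,0.029,28.0]]
[[-0.0261,-0.0199,0.0,0.029,28.0],[-0.0293,-0.0149,0.0,0.029,28.0],[-0.0314,-0.0093,0.0,0.029,28.0],[-0.0327,-0.0035,0.0,0.029,28.0],[-0.0,0.0008,0.0287,0.0003,28.0]]
[[-0.0,0.0008,0.0287,0.0002,28.0],[-0.0,0.0008,0.0287,0.0003,28.0],[-0.0,0.0009,0.0286,0.0002,28.0],[-0.0,0.0008,0.0287,0.0003,28.0],[-0.0,0.0009,0.0286,0.0002,28.0]]
[0.53453391 0.0761561  0.19      ] (array([0.53953968, 0.07661938, 0.01804415]), np.float64(1.661372045145441)) [-0.04497284  0.05500899  0.01804415]
```

Request:
play_rows([
  [-0.002,-0.026,-0.04,0,28],
  [-0.002,-0.026,-0.04,0,28],
  [-0.002,-0.026,-0.04,0,28],
  [-0.017,-0.028,0,0.029,28],
  [-0.022,-0.024,0,0.029,28],
])

```text
time: 18.62
tool_pos: [0.5117, 0.205, 0.1909]
tcp_rot: [1.146, 2.923, 0.003]
wrist_force: [-0.5, 0.0, -1.8]
width: 0.402
```

Request:
play_rows([
  [-0.026,-0.02,0,0.029,28],
  [-0.029,-0.015,0,0.029,28],
  [-0.031,-0.009,0,0.029,28],
  [-0.033,-0.0035,0,0.029,28],
  [0,0.001,0.028,0.001,28],
])

```text
time: 19.25
tool_pos: [0.5379, 0.0749, 0.1642]
tcp_rot: [2.116, 2.315, 0.007]
wrist_force: [0.4, 1.5, -1.1]
width: 0.402
```

```bash
python3 - <<'E'
from h import *
p,y=pose();s=read_state();print(s['wrist_force'],s['width'],s['time'],wb(p))
e=rows([(bw(-.045,.055,.05),YT,4),(bw(-.045,.055,.0175),YT,3)],28)
E
```

```text
[ 0.35747398  1.52481472 -1.07270969] 0.40228836938746915 19.25 [-0.0467372   0.05342831  0.16417416]
[[0.0004,0.0004,0.0285,-0.0,28.0],[0.0004,0.0004,0.0286,-0.0001,28.0],[0.0004,0.0005,0.0285,-0.0,28.0],[0.0004,0.0004,0.0286,-0.0001,28.0],[-0.0,0.0,0.0108,0.0,28.0]]
[[-0.0,0.0,0.0108,0.0,28.0],[-0.0,0.0,0.0109,0.0,28.0]]
```

Request:
play_rows([
  [0,0.0005,0.0285,0,28],
  [0,0.0005,0.0285,0,28],
  [0,0.0005,0.0285,0,28],
  [0,0,0.0285,0,28],
  [0,0,0.011,0,28],
])

```text
time: 19.88
tool_pos: [0.5412, 0.0773, 0.0391]
tcp_rot: [2.111, 2.319, 0.01]
wrist_force: [9.4, -0.0, 6.4]
width: 0.403
```

Request:
play_rows([
  [0,0,0.011,0,28],
  [0,0,0.0095,0,28],
  [0,0,0,0,28],
])

```text
time: 20.25
tool_pos: [0.549, 0.078, 0.0216]
tcp_rot: [2.104, 2.31, 0.028]
wrist_force: [19.6, 1.4, -0.8]
width: 0.399
```

The tool is being pushed in +x, so the gripper linkage is brushing the front wall. I'll shift 15 mm towards the back.

Request:
play_rows([
  [0,0.008,-0.002,0,28],
  [0,0.007,0,0,28],
  [0,0,0,0,28],
])

```text
time: 20.62
tool_pos: [0.5511, 0.0783, 0.0173]
tcp_rot: [-2.114, -2.322, 0.001]
wrist_force: [-0.6, -0.3, -1.4]
width: 0.398
```

```bash
python3 - <<'E'
from h import *
p,y=pose();s=read_state();print(s['wrist_force'],s['width'],wb(p),peg())
s=read_camera('side')[:,:,::-1];cv2.imwrite('pics/s4.png',cv2.resize(s[90:240,170:330],(640,600),interpolation=cv2.INTER_CUBIC))
E
```

```text
[-0.64726535 -0.32677593 -1.40577652] 0.398092020771557 [-0.03333132  0.05562803  0.01733429] (array([289.76666667, 152.46666667]), np.int32(30))
```

View pics/s4.png

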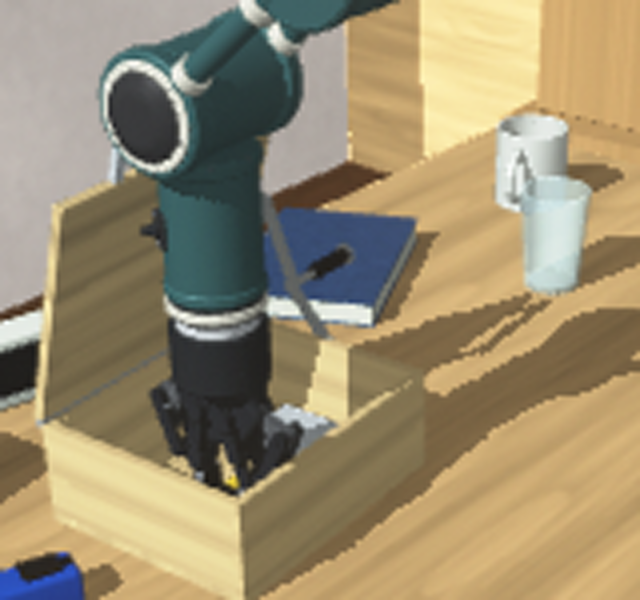

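Request:
play_rows([
  [0,0.001,0.002,0,28],
  [0,0,0,0,40],
  [0,0,0,0,46],
  [0,0,0,0,46],
  [0,0,-0.015,0,46],
])

```text
time: 21.35
tool_pos: [0.5512, 0.0783, 0.03]
tcp_rot: [-2.114, -2.321, 0.004]
wrist_force: [0.0, 0.3, -0.4]
width: 0.536
```

Request:
play_rows([
  [0,0,-0.03,0,46],
  [0,0,-0.04,0,46],
  [0,0,-0.04,0,46],
  [0,0,-0.03,0,46],
])

```text
time: 21.85
tool_pos: [0.5533, 0.0785, 0.1741]
tcp_rot: [2.114, 2.321, 0.004]
wrist_force: [0.2, 1.2, 0.6]
width: 0.538
```

```bash
python3 - <<'E'
from h import *
p,y=pose();s=read_state();print(s['time'],s['wrist_force'],s['width'],wb(p))
t=read_camera('top')[:,:,::-1];s=read_camera('side')[:,:,::-1];cv2.imwrite('pics/t5f.png',t);cv2.imwrite('pics/s5f.png',s);print(peg(t))
for n,z in(('top',t),('side',s)):
    m=cv2.inRange(cv2.cvtColor(z,cv2.COLOR_BGR2HSV),(22,170,60),(34,255,255))
    k,l,st,c=cv2.connectedComponentsWithStats(m)
    for j in range(1,k):
        if st[j,4]>15: print(n,st[j],c[j],wb(onz(n,*c[j],.035)))
cv2.imwrite('pics/c5.png',np.hstack([cv2.resize(t[125:225,190:310],(480,400)),cv2.resize(s[150:250,160:240],(320,400))]))
E
```

```text
21.85 [0.16586829 1.19179946 0.57904699] 0.5384892336524303 [-0.03107823  0.05565519  0.17411148]
(array([289.8125, 152.375 ]), np.int32(32))
side [227 209   7   4  18] [230.         210.11111111] [-0.0268777   0.03232442  0.035     ]
```

View pics/c5.png

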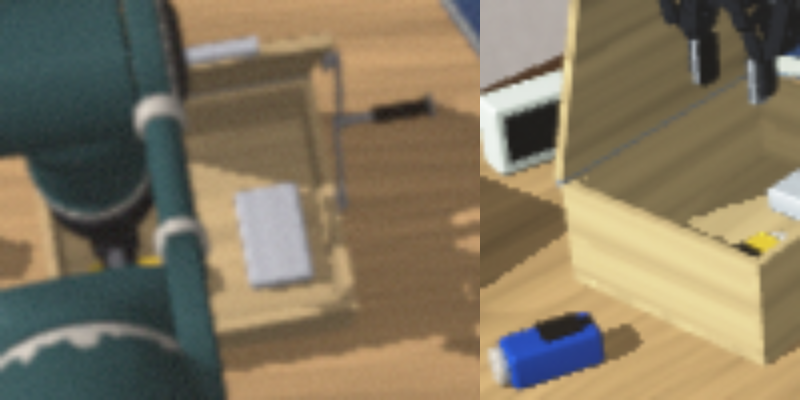

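The light lies flat inside the box and the stay is still locked. Next is the peg.

```bash
cat >> h.py <<'E'
ZF=.0674;LK=.0759
def pinp(a):return np.array([.1-.11*np.cos(a),.09+.11*np.sin(a)])
def elbow(a,s=-1):   # s=-1 front branch, +1 behind
    F=np.array([-.005,ZF]);P=pinp(a);d=P-F;L=np.linalg.norm(d);u=d/L;n=np.array([u[1],-u[0]])
    return (F+P)/2+s*np.sqrt(max(0,LK**2-L*L/4))*n
E
python3 - <<'E'
from h import *
E=elbow(1.303,1);print(E, elbow(0),elbow(.05))
uv={'top':(289.8,152.4)};print('ray at peg z',wb(onz('top',289.8,152.4,E[1])))
rows([(bw(-.08,.0,.21),YT,3),(bw(-.08,-.14,.2),YT,4),(bw(E[0]-.02,-.186,.17),YT,4),(bw(E[0],-.186,.16),YT,1)],40)
E
```

```text
[0.04454386 0.1248997 ] [-0.08074142  0.06249615] [-0.08088823  0.06873655]
ray at peg z [ 0.04336996 -0.18085177  0.1248997 ]
[[-0.0185,-0.0172,-0.0111,0.0002,40.0],[-0.0185,-0.0172,-0.0112,0.0002,40.0],[-0.0186,-0.0172,-0.0111,0.0001,40.0],[-0.035,0.0,0.0025,0.0,40.0],[-0.035,0.0,0.0025,0.0,40.0]]
[[-0.035,0.0,0.0025,0.0,40.0],[-0.035,0.0,0.0025,0.0,40.0],[-0.0115,0.0261,0.0075,0.0,40.0],[-0.0115,0.0262,0.0075,0.0,40.0],[-0.0115,0.0261,0.0075,0.0,40.0]]
[[-0.0115,0.0262,0.0075,0.0,40.0],[0.0,0.02,0.01,0.0,40.0]]
```

Request:
play_rows([
  [-0.0185,-0.017,-0.011,0,40],
  [-0.0185,-0.017,-0.011,0,40],
  [-0.0185,-0.017,-0.011,0,40],
  [-0.035,0,0.0025,0,40],
  [-0.035,0,0.0025,0,40],
])

```text
time: 22.58
tool_pos: [0.5129, -0.052, 0.1986]
tcp_rot: [-2.114, -2.324, 0.0]
wrist_force: [-0.0, -0.6, -0.3]
width: 0.468
```

Request:
play_rows([
  [-0.035,0,0.0025,0,40],
  [-0.035,0,0.0025,0,40],
  [-0.0115,0.026,0.0075,0,40],
  [-0.0115,0.026,0.0075,0,40],
  [-0.0115,0.026,0.0075,0,40],
])

```text
time: 23.2
tool_pos: [0.601, -0.1484, 0.1703]
tcp_rot: [-2.115, -2.322, 0.001]
wrist_force: [0.6, 0.0, 1.1]
width: 0.467
```

Request:
play_rows([
  [-0.0115,0.026,0.0075,0,40],
  [0,0.02,0.01,0,40],
  [0,0,0,0,40],
  [0,0,0,0,40],
])

```text
time: 23.7
tool_pos: [0.6468, -0.155, 0.1533]
tcp_rot: [-2.114, -2.322, 0.001]
wrist_force: [0.7, -0.5, 0.7]
width: 0.468
```

```bash
python3 - <<'E'
from h import *
p,y=pose();s=read_state();print(s['time'],s['wrist_force'],s['width'],wb(p),y-YT)
rows([(bw(.0437,-.186,.107),YT,4)],40)
s=read_camera('side')[:,:,::-1];t=read_camera('top')[:,:,::-1]
cv2.imwrite('pics/c6.png',np.hstack([cv2.resize(s[90:190,200:300],(400,400),interpolation=cv2.INTER_CUBIC),cv2.resize(t[110:210,230:330],(400,400),interpolation=cv2.INTER_CUBIC)]))
E
```

```text
23.7 [ 0.71926213 -0.47600628  0.7395082 ] 0.46829965433656134 [ 0.04091935 -0.18533877  0.15327676] 0.003363643255133608
[[-0.0002,0.0007,0.0116,0.0001,40.0],[-0.0002,0.0007,0.0116,0.0001,40.0],[-0.0001,0.0007,0.0115,0.0002,40.0],[-0.0002,0.0007,0.0116,0.0001,40.0]]
```

View pics/c6.png

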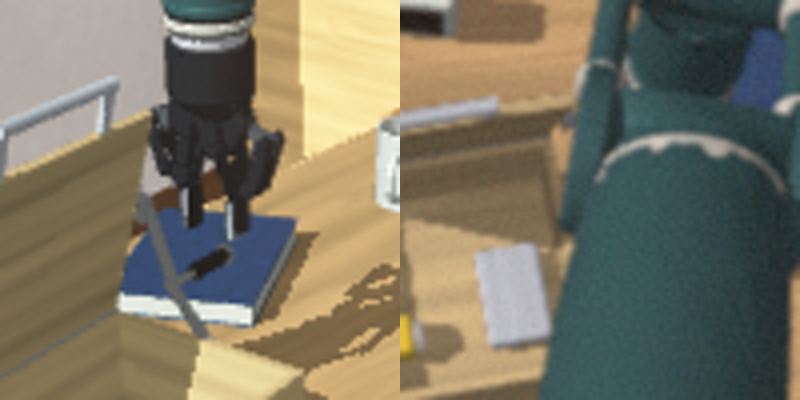

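The open fingers are centred above the peg and the gripper clears the lid. I'll descend and close.

Request:
play_rows([
  [0,0.0007,0.0115,0,40],
  [0,0.0007,0.0115,0,40],
  [0,0.0007,0.0115,0,40],
  [0,0.0007,0.0115,0,40],
  [0,0,0,0,40],
])

```text
time: 24.42
tool_pos: [0.6494, -0.1546, 0.1057]
tcp_rot: [-2.113, -2.321, 0.002]
wrist_force: [0.4, 1.1, 0.2]
width: 0.47
```

Request:
play_rows([
  [0,0,0,0,8],
  [0,0,0,0,8],
  [0,0,0,0,8],
  [0,0,0,0,8],
], squeeze=40)

```text
time: 24.92
tool_pos: [0.6504, -0.1551, 0.1082]
tcp_rot: [2.115, 2.323, -0.0]
wrist_force: [-2.0, -0.4, 1.7]
width: 0.146
```

```bash
cat >> h.py <<'E'
def st():
    p,y=pose();s=read_state();f=s['wrist_force'];b=wb(p);d=np.array([b[0]+.005,b[2]+.018-ZF]);ph=np.arctan2(d[1],-d[0])
    print('t',s['time'],'F box x,y,z',np.round([f[:2]@ex,f[:2]@ey,f[2]],1),'w',round(s['width'],3),b.round(4),'rad',np.hypot(*d).round(4),'phi',ph.round(3));return b,ph
E
python3 - <<'E'
from h import *
b,ph=st()
for a in np.linspace(1.334,0,12):
    E=elbow(a);print(round(a,3),E.round(4),np.arctan2(E[1]-ZF,-E[0]-.005).round(3))
E
```

```text
t 24.925 F box x,y,z [-2.1 -0.2  1.7] w 0.146 [ 0.0445 -0.1858  0.1082] rad 0.0769 phi 2.271
1.334 [0.0346 0.1322] 2.12
1.213 [0.0046 0.1427] 1.698
1.091 [-0.0121  0.143 ] 1.477
0.97 [-0.0263  0.1402] 1.286
0.849 [-0.0388  0.1353] 1.109
0.728 [-0.0498  0.1287] 0.94
0.606 [-0.0592  0.1206] 0.776
0.485 [-0.067   0.1112] 0.615
0.364 [-0.0732  0.1007] 0.455
0.243 [-0.0777  0.0893] 0.293
0.121 [-0.0803  0.0768] 0.124
0.0 [-0.0807  0.0625] -0.065
```

```bash
cat >> h.py <<'E'
def parc(ph1,n,dr=0.,y=-.186):
    b,ph=st();r=np.hypot(b[0]+.005,b[2]+.018-ZF)
    pt=lambda f,r:bw(-.005-r*np.cos(f),y,ZF-.018+r*np.sin(f))
    rows([(pt(f,r+dr*min(1,(i+1)/3)),YT,1) for i,f in enumerate(np.linspace(ph,ph1,n+1)[1:])],8)
E
python3 - <<'E'
from h import *
parc(1.4,12)
E
```

```text
t 24.925 F box x,y,z [-2.1 -0.2  1.7] w 0.146 [ 0.0445 -0.1858  0.1082] rad 0.0769 phi 2.271
[[-0.0002,-0.0044,-0.0034,0.0005,8.0],[-0.0,-0.0046,-0.0031,0.0,8.0],[-0.0,-0.0049,-0.0028,0.0,8.0],[-0.0,-0.005,-0.0024,0.0,8.0],[-0.0,-0.0052,-0.0021,0.0,8.0]]
[[-0.0,-0.0053,-0.0016,0.0,8.0],[-0.0,-0.0055,-0.0013,0.0,8.0],[-0.0,-0.0055,-0.0008,0.0,8.0],[-0.0,-0.0055,-0.0005,0.0,8.0],[-0.0,-0.0056,-0.0001,0.0,8.0]]
[[-0.0,-0.0056,0.0004,0.0,8.0],[-0.0,-0.0055,0.0007,0.0,8.0]]
```

Request:
play_rows([
  [0,-0.0044,-0.0034,0,8],
  [0,-0.0046,-0.0031,0,8],
  [0,-0.0049,-0.0028,0,8],
])

```text
time: 25.3
tool_pos: [0.6369, -0.1564, 0.1177]
tcp_rot: [2.114, 2.322, 0.001]
wrist_force: [0.8, 0.1, -0.1]
width: 0.144
```

```bash
python3 - <<'E'
from h import *
parc(1.4,8)
E
```

```text
t 25.3 F box x,y,z [ 0.8  0.1 -0.1] w 0.144 [ 0.0309 -0.1859  0.1177] rad 0.0771 phi 2.055
[[-0.0001,-0.0057,-0.0027,0.0005,8.0],[-0.0,-0.0059,-0.0022,-0.0,8.0],[-0.0,-0.0061,-0.0018,-0.0,8.0],[-0.0,-0.0062,-0.0012,-0.0,8.0],[-0.0,-0.0063,-0.0008,-0.0,8.0]]
[[-0.0,-0.0063,-0.0002,-0.0,8.0],[-0.0,-0.0063,0.0003,-0.0,8.0],[-0.0,-0.0063,0.0008,-0.0,8.0]]
```

Very low force, and the elbow is past straight. I'll continue along the circle.

Request:
play_rows([
  [0,-0.0057,-0.0027,0,8],
  [0,-0.0059,-0.0022,0,8],
  [0,-0.0061,-0.0018,0,8],
  [0,-0.0062,-0.0012,0,8],
  [0,-0.0063,-0.0008,0,8],
])

```text
time: 25.92
tool_pos: [0.6065, -0.1593, 0.1264]
tcp_rot: [2.114, 2.322, 0.0]
wrist_force: [0.1, -2.3, 3.7]
width: 0.148
```

```bash
python3 - <<'E'
from h import *
parc(1.1,8)
E
```

```text
t 25.925 F box x,y,z [-0.1 -2.3  3.7] w 0.148 [ 0.0004 -0.186   0.1264] rad 0.0772 phi 1.641
[[0.0,-0.0052,-0.0002,0.0005,8.0],[0.0,-0.0052,0.0002,0.0,8.0],[0.0,-0.0052,0.0005,0.0,8.0],[0.0,-0.0052,0.0009,0.0,8.0],[0.0,-0.005,0.0012,0.0,8.0]]
[[0.0,-0.005,0.0015,0.0,8.0],[0.0,-0.0049,0.0019,0.0,8.0],[0.0,-0.0047,0.0022,0.0,8.0]]
```

Request:
play_rows([
  [0,-0.0052,-0.0003,0,8],
  [0,-0.0052,0.0002,0,8],
  [0,-0.0052,0.0005,0,8],
  [0,-0.0052,0.0009,0,8],
  [0,-0.005,0.0012,0,8],
])

```text
time: 26.55
tool_pos: [0.5797, -0.1619, 0.1233]
tcp_rot: [-2.114, -2.323, 0.003]
wrist_force: [-3.7, -2.9, 6.7]
width: 0.148
```

Request:
play_rows([
  [0,-0.005,0.0015,0,8],
  [0,-0.0049,0.0019,0,8],
  [0,-0.0047,0.0022,0,8],
])

```text
time: 26.92
tool_pos: [0.5639, -0.1633, 0.1168]
tcp_rot: [-2.112, -2.321, 0.006]
wrist_force: [-5.9, -3.6, 2.8]
width: 0.151
```

```bash
python3 - <<'E'
from h import *
parc(.6,8)
E
```

```text
t 26.925 F box x,y,z [-6.2 -3.1  2.8] w 0.151 [-0.0424 -0.1861  0.1168] rad 0.0771 phi 1.064
[[0.0002,-0.0038,0.0023,0.0006,8.0],[-0.0,-0.0037,0.0025,0.0,8.0],[-0.0,-0.0036,0.0027,0.0,8.0],[-0.0,-0.0034,0.0029,0.0,8.0],[-0.0,-0.0032,0.0031,0.0,8.0]]
[[-0.0,-0.003,0.0033,0.0,8.0],[-0.0,-0.0029,0.0035,0.0,8.0],[-0.0,-0.0026,0.0036,0.0,8.0]]
```

Request:
play_rows([
  [0,-0.0038,0.0023,0,8],
  [0,-0.0037,0.0025,0,8],
  [0,-0.0036,0.0027,0,8],
  [0,-0.0034,0.0029,0,8],
  [0,-0.0032,0.0031,0,8],
])

```text
time: 27.55
tool_pos: [0.5449, -0.165, 0.1019]
tcp_rot: [-2.111, -2.32, 0.008]
wrist_force: [-5.6, -5.4, 0.2]
width: 0.148
```

Request:
play_rows([
  [0,-0.003,0.0033,0,8],
  [0,-0.0029,0.0035,0,8],
  [0,-0.0026,0.0036,0,8],
])

```text
time: 27.92
tool_pos: [0.5364, -0.1656, 0.091]
tcp_rot: [-2.111, -2.319, 0.008]
wrist_force: [-2.8, -5.5, -2.5]
width: 0.145
```

```bash
python3 - <<'E'
from h import *
parc(.12,9)
s=read_camera('side')[:,:,::-1]
cv2.imwrite('pics/c7.png',cv2.resize(s[90:250,160:330],(640,600),interpolation=cv2.INTER_CUBIC))
E
```

```text
t 27.925 F box x,y,z [-3.3 -5.2 -2.5] w 0.145 [-0.0699 -0.1859  0.091 ] rad 0.0771 phi 0.57
[[-0.0001,-0.002,0.0033,0.0006,8.0],[0.0,-0.0018,0.0034,-0.0,8.0],[0.0,-0.0017,0.0035,-0.0,8.0],[0.0,-0.0015,0.0035,-0.0,8.0],[0.0,-0.0013,0.0037,-0.0,8.0]]
[[0.0,-0.0011,0.0037,-0.0,8.0],[0.0,-0.0009,0.0037,-0.0,8.0],[0.0,-0.0008,0.0038,-0.0,8.0],[0.0,-0.0005,0.0038,-0.0,8.0]]
```

View pics/c7.png

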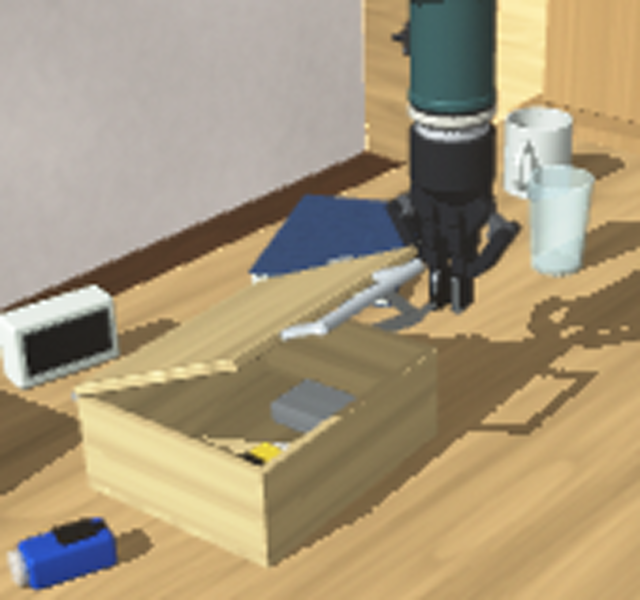

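The lid is coming down steadily, held at the peg, at about 0.45 rad. The light and the tin are visible inside and the tumbler is untouched. I'll continue.

Request:
play_rows([
  [0,-0.002,0.0033,0,8],
  [0,-0.0018,0.0034,0,8],
  [0,-0.0017,0.0035,0,8],
  [0,-0.0015,0.0035,0,8],
  [0,-0.0013,0.0037,0,8],
])

```text
time: 28.6
tool_pos: [0.5283, -0.1662, 0.0735]
tcp_rot: [-2.111, -2.319, 0.007]
wrist_force: [-2.5, -6.0, -3.4]
width: 0.15
```

Request:
play_rows([
  [0,-0.0011,0.0037,0,8],
  [0,-0.0009,0.0037,0,8],
  [0,-0.0008,0.0038,0,8],
  [0,-0.0005,0.0038,0,8],
])

```text
time: 29.1
tool_pos: [0.5253, -0.1665, 0.0585]
tcp_rot: [-2.111, -2.32, 0.006]
wrist_force: [-2.6, -5.3, -4.1]
width: 0.149
```

```bash
python3 - <<'E'
from h import *
parc(-.065,7)
E
```

```text
t 29.1 F box x,y,z [-3.  -5.1 -4.1] w 0.149 [-0.0811 -0.1858  0.0585] rad 0.0766 phi 0.12
[[-0.0002,-0.0002,0.002,0.0005,8.0],[0.0,-0.0002,0.002,0.0,8.0],[0.0,-0.0001,0.002,0.0,8.0],[0.0,-0.0,0.0021,0.0,8.0],[0.0,-0.0,0.002,0.0,8.0]]
[[0.0,0.0,0.002,0.0,8.0],[0.0,0.0001,0.002,0.0,8.0]]
```

Request:
play_rows([
  [0,-0.0002,0.002,0,8],
  [0,-0.0002,0.002,0,8],
  [0,-0.0001,0.002,0,8],
  [0,0,0.002,0,8],
  [0,0,0.002,0,8],
])

```text
time: 29.72
tool_pos: [0.525, -0.1665, 0.0487]
tcp_rot: [-2.112, -2.32, 0.006]
wrist_force: [-2.1, -5.1, -5.5]
width: 0.143
```

Request:
play_rows([
  [0,0,0.002,0,8],
  [0,0,0.001,0,8],
  [0,0,0,0,8],
])

```text
time: 30.1
tool_pos: [0.5252, -0.1666, 0.0462]
tcp_rot: [-2.112, -2.32, 0.006]
wrist_force: [-2.8, -5.7, -2.8]
width: 0.146
```

```bash
python3 - <<'E'
from h import *
st()
E
```

```text
t 30.1 F box x,y,z [-3.3 -5.4 -2.8] w 0.146 [-0.0812 -0.1859  0.0462] rad 0.0763 phi -0.042
```

Request:
play_rows([
  [0,0,0.001,0,8],
  [0,0,0.001,0,8],
  [0,0,0,0,8],
])

```text
time: 30.48
tool_pos: [0.5256, -0.1666, 0.0449]
tcp_rot: [-2.112, -2.321, 0.005]
wrist_force: [-4.3, -4.2, 3.2]
width: 0.15
```

Request:
play_rows([
  [0,0.0005,0.001,0,8],
  [0,0,0,0,8],
])

```text
time: 30.72
tool_pos: [0.5259, -0.1667, 0.0442]
tcp_rot: [-2.111, -2.321, 0.006]
wrist_force: [-6.0, -4.6, 4.3]
width: 0.144
```

```bash
python3 - <<'E'
from h import *
st()
s=read_camera('side')[:,:,::-1];o=cv2.imread('pics/side0.png')
# bar pixel shift vs. the start, from template match of the bar corner
r=cv2.matchTemplate(cv2.resize(s[195:225,235:265],None,fx=8,fy=8,interpolation=3),cv2.resize(o[200:218,243:259],None,fx=8,fy=8,interpolation=3),5)
_,v,_,l=cv2.minMaxLoc(r);print(v,np.array(l)/8-[8,5],'px shift; 0.03 rad would be',px('side',bw(-.142,.06,.095+.0073))-px('side',bw(-.142,.06,.095)))
E
```

```text
t 30.725 F box x,y,z [-6.4 -4.1  4.3] w 0.144 [-0.0806 -0.186   0.0442] rad 0.0758 phi -0.069
0.998717188835144 [0. 0.] px shift; 0.03 rad would be [-0.05410442 -2.11393964]
```

The lid is shut: the bar shows zero pixel shift against the start picture. I'll release and withdraw.

Request:
play_rows([
  [0,0,0,0,16],
  [0,0,0,0,26],
  [0,0,0,0,40],
  [0,0,0,0,40],
])

```text
time: 31.28
tool_pos: [0.529, -0.1661, 0.0454]
tcp_rot: [2.115, 2.323, 0.001]
wrist_force: [-0.3, -0.8, -0.9]
width: 0.467
```

Request:
play_rows([
  [0,0,-0.01,0,40],
  [0,0,-0.03,0,40],
  [0,0,-0.04,0,40],
  [0,0,-0.04,0,40],
  [0,0,0,0,40],
])

```text
time: 31.9
tool_pos: [0.5322, -0.1675, 0.1708]
tcp_rot: [2.109, 2.316, 0.006]
wrist_force: [-0.6, -0.4, 1.3]
width: 0.467
```

```bash
python3 - <<'E'
from h import *
st()
s=read_camera('side')[:,:,::-1];o=cv2.imread('pics/side0.png');t=read_camera('top')[:,:,::-1]
r=cv2.matchTemplate(cv2.resize(s[195:225,235:265],None,fx=8,fy=8,interpolation=3),cv2.resize(o[200:218,243:259],None,fx=8,fy=8,interpolation=3),5)
_,v,_,l=cv2.minMaxLoc(r);print(v,np.array(l)/8-[8,5])
cv2.imwrite('pics/c8.png',np.hstack([cv2.resize(s[120:250,160:330],(520,400)),cv2.resize(t[140:260,190:420],(280,146*2))[:292].copy() if 0 else cv2.resize(t[140:260,360:420],(200,400))]))
E
```

```text
t 31.9 F box x,y,z [-0.6 -0.3  1.3] w 0.467 [-0.0744 -0.1874  0.1708] rad 0.1398 phi 1.052
0.9974510073661804 [0. 0.]
```

View pics/c8.png

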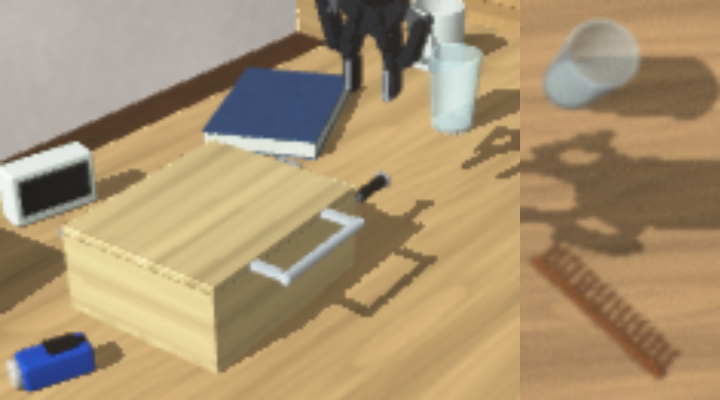

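The lid is fully shut, the stay is folded, the gripper is clear, and the tumbler and comb are in place.

```bash
python3 -c "
from workcell import *
print(finish_job())"
```

```text
the job is handed in; nothing more can be done
None
```

The yellow bike light is in the box on its floor, the lid is shut, and the job is handed in at about 32 s of the 72 s; no verdict came back.

- **Lid up:** I raised it by the bar to its stop at about 1.33 rad, with roughly 7 N at most against the stop. The stay went past straight only when I eased off, and it then carried the lid with the fingers away.
- **Light:** I set it down flat in the left half. While lowering it, the gripper brushed the front wall with about 20 N at the wrist. I moved it 15 mm back and the force went to about zero before I released the light.
- **Lid down:** I broke the stay at the peg and led it down its circle until the lid was shut, with forces of about 8 N or less.

**Last checks:**
- The bar showed zero pixel shift from the starting picture; 0.03 rad would show as about 2 px.
- The peg was back folded at the front, and the gripper was clear of everything.
- The tumbler and comb looked unmoved by eye; I did not measure them.
- The light was last seen in the box while the lid was still about 0.45 rad open. None of the checks disagreed.

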